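Stand the fallen spice jars up and fetch the tins from the railed shelf into the lane

ROBOT

A 6-joint arm with a two-finger parallel gripper is mounted at the origin on a cart in front of the work surface, level with it; the furniture and walls round the work are solid. World frame = base frame: x ahead of the robot, y to its left, z up, the work surface at z = 0. Lengths are in m, angles in rad, forces in N, time in s.
With the tool pointing down it reaches from about 0.375 to 0.825 m from the base axis. Payload 5.5 kg.
Tool frame: the origin (TCP) lies at the very end of the fingers, on their centre line; the grasp point (between the pads) lies 19 mm behind it (ctrl.pinch_z is the distance from the TCP to the grasp point, in m); z points along the fingers, y is the line along which they close (so a half turn about z gives the same grasp; the last joint's range is limited). The gripper opens to 85 mm and grips with 20 to 120 N. Pads are 22 mm wide; open, the fingers measure 114 mm over their backs; the gripper's body (76 mm by 85 mm) begins 54 mm behind the grasp point. The pads swing forward as they close: fully open they stand 13 mm farther back than shut.
Start: joints at [-1.14, 0.314, -0.047, 1.21, 0, 1.571], TCP at [0.251, -0.545, 0.231] pointing down, gripper open.
Joint ranges: [-2.67, 2.67], [-0.69, 1.73], [-1.03, 1.25], [-2.08, 2.16], [-1.42, 1.45], [-3.14, 3.14]. Speed limits (rad/s): [2.39, 2.39, 3.01, 3.14, 3.14, 3.14].

INTERFACE

Orientations are given as a rotation vector (axis times angle).
In Python, from cell import ctrl, optics, workorder, nets gives the robot as it stands.
- The arm moves only by the tool arm_command, never from a script. Its argument "deltas" is text: rows parted by semicolons, each of 7 numbers parted by spaces: the shift along the tool's x, y, z in mm, then the turn, a rotation vector about the tool's x, y, z in degrees, then the closure, from 0 (fully open) to 1 (shut). In form: tx ty tz rx ry rz fingers; .... A call has 1 to 12 rows; each row is the pose to reach, as a shift and turn from the pose commanded when the call began, along the tool's axes at that moment; what a row does not reach only later rows make up. A row lasts 1/8 s, in which the tool goes at most 62.5 mm and 10.7 degrees, less where a joint would pass 70% of its speed; a pose out of reach is approached as far as the arm can. A call with a gripper value outside its range is refused whole. The fingers move at their own pace and stop on an object; the grip force is fixed at half the most. Time passes only in rows, so rows that repeat a pose let the fingers close. It gives the time, the measured TCP pose, the force, the opening and the grip force at its end, in the units of the state.
- ctrl.state(): the state, without advancing time (a new reading comes with each control period).
- optics.grab_frame(name): name is "side" or "top" or "wrist"; returns a dict with "frame" (420x560x3 uint8, blue, green, red), "z_map" (420x560 float32, m along the optical axis (not along the pixel's ray), 0 where there is no reading), "fx", "fy", "cx", "cy" (pixels), "position" and "orientation" of the camera in the world; the wrist camera has in their place "hand_eye" (4x4, takes a point from camera to tool coordinates, whose origin is the TCP and whose axes are the flange's). Camera axes: x right, y up, looking along -z (the intrinsics and any distortion apply to the point x, -y, -z); pixel columns grow to the right and rows downward; lengths in m; the calibration is good to about 2 mm. The wrist camera is an equidistant fisheye: a pixel r from the principal point sees the ray r / f radians off the axis. A picture is of the moment at which its call begins: read the wrist's pose just before it.
- workorder.finish_job(): hands the job in; it is judged then, once.
Trained networks look in the newest picture that a camera, given by its name, has taken for a name from the list of things; names that differ only in an ending like _2 or _b are one class to them, and where a whole thing is asked for, a point or a joint stands for the part that bears it (a point fixed in the world has none). Each returns a list of dicts, best first, with "score" (0 to 1); they miss things now and then, are a little off and sometimes report something else, mostly with a low value. They report only what shows in the picture. A call takes as long as a camera call. They do not tell look-alikes from the thing itself.
- nets.recognise(camera, target): "pixel" ([column, row] in pixels, amid what is visible of it).
- nets.trace(camera, target): "pixels" (420x560 bool, what is visible of it) and "pixel" ([column, row] in pixels, amid what is visible of it).
- nets.place_of(camera, target): "pixel" ([column, row] in pixels: a listed point, or the origin of a listed thing).
The state is a dict: "time": time; "qpos": joint angles; "qvel": joint speeds; "effort": joint torques, N m; "position": TCP position; "eef_rot": TCP orientation; "ft_force": force on the tool from outside, world axes, zero at the start; "ft_torque": the same for the moment, N m; "width": finger opening in m; "grip_force": force on a finger pad.
Only numpy, scipy, OpenCV 4.12 (cv2) and the standard library are available. Lean on these libraries where they do the work, as an engineer would, in place of code of your own. Each camera call takes 0.05 s, during which the arm holds its last target. There are 200 camera calls.

TASK

First stand the two spice jars that have fallen over in the low wooden lane right of the stove upright in the lane again. Then fetch every tin from the little shelf in front of the stove, lifting it up clear of the front rail, and stand it upright in the lane too, so that the jars, the tins and the shaker all end up standing in single file on the lane's floor between its rims. Leave the matchbox and the steel cup alone.

Things in the scene. Friction and masses are not known exactly. Their poses are not given: they have to be found in the camera images.
- lane_floor (a point): centre of the lane's floor (top face). The lane is a fixed wooden plank 120 x 456 mm outside, its floor 20 mm above the worktop; clear floor 104 mm (x) by 440 mm (y) inside rims 8 mm thick that stand 5 mm above the floor. Site y runs along the lane (+y is its left end), x across it (away from the robot), z up
- rack_floor (a point): centre of the shelf board's top face. The fixed wooden shelf stands on the worktop with its board 50 mm up; inside it is 262 mm wide (y) and 76 mm deep (x from -38 to +38 mm), open at the top. Back board (at +x, 8 mm thick) and end panels (10 mm thick) rise 54 mm above the board. Its front, towards the robot, is -x of this point
- rail_top (a point): middle of the top edge of the shelf's front retaining rail: two fixed 6 mm steel bars along the shelf's y, the upper one's top 54 mm above the board, 41 mm in front of the middle of the board. A tin must be lifted clear of it
- tipped_jar_1: capped cylindrical plastic spice jar with a printed paper label, 43 mm in diameter, 106 mm tall, about 0.11 kg (up to 40 percent more or less); origin at the centre of its underside, its z axis runs up the jar to the cap. Mustard-coloured cap. Starts lying along the lane next to the shaker, cap towards the lane's right end (-y)
- tipped_jar_2: capped cylindrical plastic spice jar with a printed paper label, 45 mm in diameter, 109 mm tall, about 0.11 kg (up to 40 percent more or less); origin at the centre of its underside, its z axis runs up the jar to the cap. Red cap. Starts lying along the lane further right, cap towards the lane's right end (-y)
- lane_shaker: salt shaker with a grey domed top, 44 mm in diameter, 90 mm tall, about 0.1 kg, standing near the lane's left end; origin at the centre of its underside, z up. It may stay where it is
- rack_tin_1: pale grey round kitchen canister, lid fixed on: body and lid 64 mm in diameter up to 72 mm, on top a round knob 20 mm wide up to 85 mm; about 0.4 kg (up to 40 percent more or less), most of it low down; origin at the centre of its underside, z up. Starts standing on the shelf behind the rail; absent in some starts. All the tins are alike
- rack_tin_2: pale grey round kitchen canister, lid fixed on: body and lid 64 mm in diameter up to 72 mm, on top a round knob 20 mm wide up to 85 mm; about 0.4 kg (up to 40 percent more or less), most of it low down; origin at the centre of its underside, z up. Starts standing on the shelf behind the rail; absent in some starts. All the tins are alike
- rack_tin_3: pale grey round kitchen canister, lid fixed on: body and lid 64 mm in diameter up to 72 mm, on top a round knob 20 mm wide up to 85 mm; about 0.4 kg (up to 40 percent more or less), most of it low down; origin at the centre of its underside, z up. Starts standing on the shelf behind the rail; absent in some starts. All the tins are alike
- matches: red matchbox, 37 x 60 x 16 mm, lying on the worktop near its front edge between the shelf and the lane; a bystander, origin at its underside
- cup: upturned plain steel cup, 79 mm wide, 103 mm tall, on the worktop at the left; a bystander, origin at its underside
Mind the look-alikes: they are no part of the job. What is shaped like the rack_tin_2 but black is not meant.

How it is judged:
On the way:
1. both fallen jars stand upright in the lane, let go, while the tins are still on the shelf (x of tipped_jar_1 in the frame of lane_floor between -0.032 and 0.032 m and y of tipped_jar_1 in the frame of lane_floor between -0.202 and 0.202 m and z of tipped_jar_1 in the frame of lane_floor between -0.004 and 0.004 m and angle between each of tipped_jar_1, tipped_jar_2's own z axis and vertical below 0.1 rad and linear speed of each of tipped_jar_1, tipped_jar_2 below 0.03 m/s and contact force between the fingers and tipped_jar_1 below 0.2 N and x of tipped_jar_2 in the frame of lane_floor between -0.032 and 0.032 m and y of tipped_jar_2 in the frame of lane_floor between -0.202 and 0.202 m and z of tipped_jar_2 in the frame of lane_floor between -0.004 and 0.004 m and contact force between the fingers and tipped_jar_2 below 0.2 N and z of rack_tin_1 in the frame of rack_floor between -0.01 and 0.03 m and x of rack_tin_1 in the frame of rack_floor between -0.05 and 0.05 m and z of rack_tin_2 in the frame of rack_floor between -0.01 and 0.03 m and x of rack_tin_2 in the frame of rack_floor between -0.05 and 0.05 m and z of rack_tin_3 in the frame of rack_floor between -0.01 and 0.03 m and x of rack_tin_3 in the frame of rack_floor between -0.05 and 0.05 m), for 0.3 s.
At the end, for the whole second after the job is handed in: both jars, every tin present and the shaker stand upright (within 0.1 rad) on the lane's floor between its rims (underside centre within 32 mm, for a tin 22 mm, of the lane's middle line and within 202 mm, for a tin 192 mm, of its centre along it; within 4 mm of the floor's height), at rest (x of tipped_jar_1 in the frame of lane_floor between -0.032 and 0.032 m and y of tipped_jar_1 in the frame of lane_floor between -0.202 and 0.202 m and z of tipped_jar_1 in the frame of lane_floor between -0.004 and 0.004 m and angle between each of tipped_jar_1, tipped_jar_2, rack_tin_1, rack_tin_2, rack_tin_3, lane_shaker's own z axis and vertical below 0.1 rad and linear speed of each of tipped_jar_1, tipped_jar_2, rack_tin_1, rack_tin_2, rack_tin_3, lane_shaker below 0.03 m/s and x of tipped_jar_2 in the frame of lane_floor between -0.032 and 0.032 m and y of tipped_jar_2 in the frame of lane_floor between -0.202 and 0.202 m and z of tipped_jar_2 in the frame of lane_floor between -0.004 and 0.004 m and x of rack_tin_1 in the frame of lane_floor between -0.022 and 0.022 m and y of rack_tin_1 in the frame of lane_floor between -0.192 and 0.192 m and z of rack_tin_1 in the frame of lane_floor between -0.004 and 0.004 m and x of rack_tin_2 in the frame of lane_floor between -0.022 and 0.022 m and y of rack_tin_2 in the frame of lane_floor between -0.192 and 0.192 m and z of rack_tin_2 in the frame of lane_floor between -0.004 and 0.004 m and x of rack_tin_3 in the frame of lane_floor between -0.022 and 0.022 m and y of rack_tin_3 in the frame of lane_floor between -0.192 and 0.192 m and z of rack_tin_3 in the frame of lane_floor between -0.004 and 0.004 m and x of lane_shaker in the frame of lane_floor between -0.032 and 0.032 m and y of lane_shaker in the frame of lane_floor between -0.202 and 0.202 m and z of lane_shaker in the frame of lane_floor between -0.004 and 0.004 m); the robot touches nothing.
It fails at once if the matchbox or the steel cup is shifted by more than 30 mm (distance of any of matches, cup from where it was at the start of the episode above 0.03 m).
It fails at once if a jar, a tin or the shaker falls off the worktop (height (world z) of any of tipped_jar_1, tipped_jar_2, rack_tin_1, rack_tin_2, rack_tin_3, lane_shaker below -0.1 m).
Of rack_tin_1, rack_tin_2, rack_tin_3 only 2 to 3 are there at a start; the rules pass over those that are not, and their reading is None.
At some moment in a run one of rack_tin_1, rack_tin_2, rack_tin_3 may be knocked a few centimetres aside while the robot is not near it.
It also fails if it takes over 208 s, if anything falls off the work surface, if the arm or the gripper's body presses on something with over 40 N, if the wrist force passes 120 N, or if a joint passes its speed limit or range.

## Working session

There is one attempt and no reset: what is moved stays moved. The work goes in short steps, Python scripts to look and compute and a tool call to move; the robot and the scene stay as the last step left them, time stands still between calls to the robot, and variables do not carry over. Pictures are saved under pics/ and viewed, at most 14 in all, crops included, and the job is handed in when it is done.

Besides the shell and the picture viewer there is one more tool, called by a JSON object that holds its "op" and its "data". arm_command: Moves the arm, as the interface text tells. Its arguments: {"type":"object","properties":{"deltas":{"type":"string"}},"required":["deltas"]}

```bash
mkdir -p pics; ls; cat > h.py <<'E'
import numpy as np, cv2
from scipy.spatial.transform import Rotation as R
from cell import ctrl, optics, workorder, nets
def pose():
    s=ctrl.state(); return np.array(s["position"]), R.from_rotvec(s["eef_rot"])
def cam(f):
    o=np.array(f["orientation"])
    if o.shape==(3,3): r=R.from_matrix(o)
    elif o.size==3: r=R.from_rotvec(o)
    else: r=R.from_quat(o)
    return np.array(f["position"]), r
def cloud(f):
    """world points for each pixel (fixed cams)"""
    p,r=cam(f); z=f["z_map"]; v,u=np.mgrid[:z.shape[0],:z.shape[1]]
    P=np.stack([(u-f["cx"])/f["fx"]*z,-(v-f["cy"])/f["fy"]*z,-z],-1)
    W=P@r.as_matrix().T+p; W[z==0]=np.nan
    return W
E
python3 - <<'E'
from h import *
print(ctrl.state())
for n in ("side","top"):
    f=optics.grab_frame(n); cv2.imwrite(f"pics/{n}0.png",f["frame"])
    print(n,{k:v for k,v in f.items() if k not in("frame","z_map")})
    np.save(f"{n}0.npy",cloud(f)) if len(np.array(f["orientation"]).ravel())!=4 else print("quat?")
    for t in ("tipped_jar_1","rack_tin_1","lane_shaker","matches","cup"):
        print(t,[(np.round(d["pixel"]),round(d["score"],2)) for d in nets.recognise(n,t)])
    for t in ("lane_floor","rack_floor","rail_top"):
        print(t,[(np.round(d["pixel"]),round(d["score"],2)) for d in nets.place_of(n,t)])
E
```

```text
pics
{'time': 0.0, 'qpos': array([-1.14005261e+00,  3.14220655e-01, -4.80788702e-02,  1.21023111e+00,
        4.23841835e-05,  1.57078210e+00]), 'qvel': array([-0.0016686 , -0.00039838, -0.00017886, -0.00058682,  0.00157256,
       -0.0007999 ]), 'effort': array([ 6.00650878e-06, -5.39593649e+01,  3.39747369e+01,  1.90900255e-02,
        9.16415138e-05, -9.37550304e-07]), 'position': array([ 0.25029292, -0.54464806,  0.2304379 ]), 'eef_rot': array([-3.06734366e+00, -6.71049733e-01,  5.16862265e-04]), 'ft_force': array([ 0.24873881, -0.50078264,  0.03237359]), 'ft_torque': array([-0.04918741, -0.02026835,  0.01072107]), 'grip_force': 0.0, 'width': 0.08534091422527805}
side {'fx': 510.0866650877553, 'fy': 510.0866650877553, 'cx': 289.7868822300734, 'cy': 207.9852572415316, 'position': array([ 0.54094413, -1.29141958,  1.10227931]), 'orientation': array([ 0.93854275, -0.00810221,  0.03317949])}
tipped_jar_1 [(array([290., 344.]), 0.94), (array([319., 304.]), 0.8)]
rack_tin_1 [(array([265., 190.]), 0.81), (array([263., 200.]), 0.76), (array([276., 152.]), 0.72), (array([263., 218.]), 0.5
[... 253 characters left out ...]
205.]), 0.94)]
top {'fx': 489.457247232666, 'fy': 489.457247232666, 'cx': 285.4142907485586, 'cy': 208.930627001269, 'position': array([0.14089515, 0.06095713, 1.85093933]), 'orientation': array([ 0.18085193, -0.17474661, -1.542693  ])}
tipped_jar_1 [(array([420., 212.]), 0.79), (array([378., 192.]), 0.54)]
rack_tin_1 [(array([252., 235.]), 0.82), (array([301., 241.]), 0.68), (array([162., 231.]), 0.63), (array([281., 237.]), 0.56), (array([380., 244.]), 0.27)]
lane_shaker [(array([353., 182.]), 0.48)]
matches [(array([381., 246.]), 0.47)]
cup [(array([207., 233.]), 0.74)]
lane_floor [(array([398., 206.]), 0.65)]
rack_floor [(array([278., 238.]), 0.91)]
rail_top [(array([278., 247.]), 0.86)]
```

```bash
python3 - <<'E'
import cv2
a=cv2.imread("pics/side0.png")[110:400,180:400]; b=cv2.imread("pics/top0.png")[140:300,130:470]
cv2.imwrite("pics/sideC.png",cv2.resize(a,None,fx=2,fy=2,interpolation=2)); cv2.imwrite("pics/topC.png",cv2.resize(b,None,fx=2.3,fy=2.3,interpolation=2))
import numpy as np
for n,pts in(("side0",[(290,344),(319,304),(265,190),(263,200),(276,152),(263,218),(333,272),(253,309),(272,171),(307,327),(264,214),(249,205)]),("top0",[(420,212),(378,192),(252,235),(301,241),(162,231),(281,237),(353,182),(381,246),(207,233),(398,206),(278,238),(278,247)])):
    C=np.load(n+".npy")
    for u,v in pts: print(n,u,v,C[v,u].round(3))
E
```

```text
side0 290 344 [ 0.543 -0.454  0.062]
side0 319 304 [ 0.619 -0.311  0.059]
side0 265 190 [0.441 0.152 0.118]
side0 263 200 [0.439 0.081 0.126]
side0 276 152 [0.462 0.514 0.06 ]
side0 263 218 [ 0.445 -0.008  0.119]
side0 333 272 [ 0.661 -0.202  0.079]
side0 253 309 [ 0.435 -0.293  0.011]
side0 272 171 [0.455 0.336 0.08 ]
side0 307 327 [ 0.588 -0.364  0.024]
side0 264 214 [0.447 0.012 0.121]
side0 249 205 [ 0.324  0.711 -0.355]
top0 420 212 [ 0.553 -0.432  0.06 ]
top0 378 192 [ 0.627 -0.276  0.062]
top0 252 235 [0.441 0.189 0.13 ]
top0 301 241 [0.424 0.014 0.12 ]
top0 162 231 [nan nan nan]
top0 281 237 [0.436 0.085 0.13 ]
top0 353 182 [ 0.655 -0.178  0.095]
top0 381 246 [ 0.429 -0.292  0.012]
top0 207 233 [0.449 0.354 0.103]
top0 398 206 [ 0.584 -0.36   0.02 ]
top0 278 238 [0.432 0.096 0.126]
top0 278 247 [0.409 0.097 0.065]
```

View pics/sideC.png

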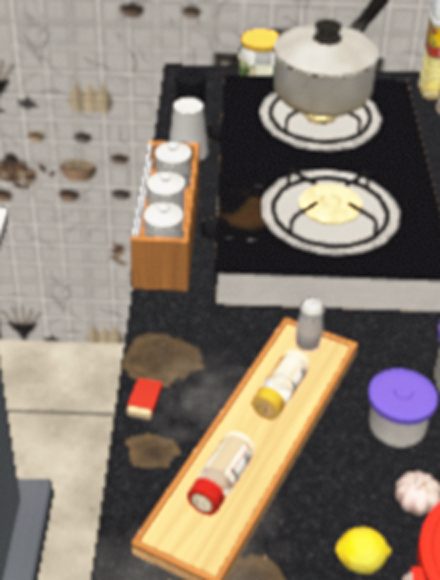

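View pics/topC.png

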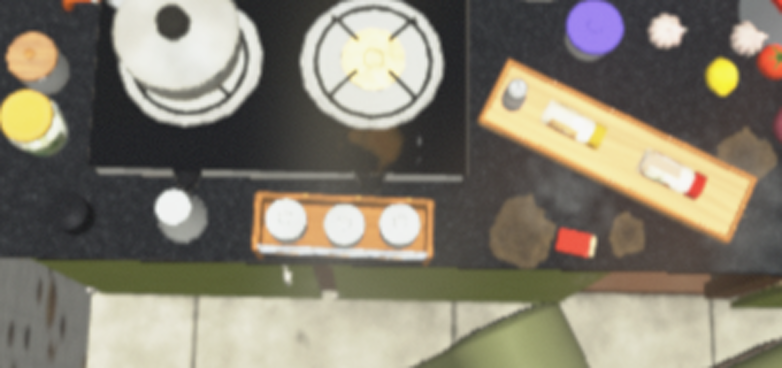

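The side and top views agree. Three pale tins stand on the shelf at side (266,188), (263,203) and (262,219). The fallen jars are at side (319,304), mustard cap, and (290,344), red cap, and the shaker is at (335,272).

Look-alikes, by top-view pixel:
- (162,231): black tin, not meant.
- (207,233): steel cup, not meant.
- (252,235), (281,237), (301,241): pale canisters in the shelf, chosen.

Next I'll measure the lane, jars and tins precisely.

```bash
cat >> h.py <<'E'
def lane_fit(C):
    m=(abs(C[...,0]-.58)<.25)&(abs(C[...,1]+.36)<.3)&(C[...,2]>.013)&(C[...,2]<.03)
    m=cv2.morphologyEx(m.astype(np.uint8),cv2.MORPH_OPEN,np.ones((3,3)))
    n,l,st,_=cv2.connectedComponentsWithStats(m); k=1+np.argmax(st[1:,4])
    return C[l==k]
def blobs(C,c,yl,zlo=.04,tin=False):
    pass
E
python3 - <<'E'
from h import *
for n in("side0","top0"):
    C=np.load(n+".npy"); P=lane_fit(C)
    r=cv2.minAreaRect(P[:,:2].astype(np.float32)*1000); print(n,len(P),r,"medz",np.median(P[:,2]))
    c=np.array(r[0])/1000; b=cv2.boxPoints(r)/1000
    e=[b[1]-b[0],b[2]-b[1]]; L=max(e,key=np.linalg.norm); yl=L/np.linalg.norm(L); yl=yl*np.sign(yl[1]); xl=np.array([yl[1],-yl[0]])
    D=C[...,:2]-c; u=D@xl; v=D@yl
    m=((abs(u)<.05)&(abs(v)<.22)&(C[...,2]>.036)&(C[...,2]<.13)).astype(np.uint8)
    k,l,st,_=cv2.connectedComponentsWithStats(m)
    print("yl",yl,np.degrees(np.arctan2(yl[1],yl[0])))
    for i in range(1,k):
        if st[i,4]<25: continue
        q=l==i; z=C[q][:,2]; print(" obj",st[i,4],"v",np.percentile(v[q],[1,50,99]).round(3),"u",np.percentile(u[q],[1,50,99]).round(3),"zmax",np.percentile(z,98).round(3), "topxy",C[q][z>np.percentile(z,70)][:,:2].mean(0).round(3),
          "axis",np.degrees(np.arctan2(*cv2.fitLine(C[q][:,:2].astype(np.float32),2,0,.01,.01).ravel()[[1,0]])).round(1))
    # tins
    X=C[...,0];Y=C[...,1];Z=C[...,2]
    m=((abs(X-.44)<.03)&(abs(Y-.09)<.14)&(Z>.113)&(Z<.15)).astype(np.uint8)
    k,l,st,_=cv2.connectedComponentsWithStats(m)
    for i in range(1,k):
        if st[i,4]<15: continue
        q=C[l==i]; print(" tin",st[i,4],q.min(0).round(3),q.max(0).round(3),((q.min(0)+q.max(0))/2).round(3),q.mean(0).round(3))
    for t in("rack_tin_1","tipped_jar_1","lane_shaker"):
        print(t,[(np.round(d["pixel"]),round(d["score"],2)) for d in nets.place_of(n[:-1],t)])
E
```

```text
side0 4561 ((588.4832153320312, -360.79864501953125), (458.9027404785156, 122.009765625), 64.17584228515625) medz 0.022112198979475917
yl [0.43561068 0.90013516] 64.17584
 obj 305 v [0.168 0.18  0.201] u [-0.023 -0.001  0.014] zmax 0.112 topxy [ 0.667 -0.191] axis -6.7
 obj 520 v [0.027 0.072 0.136] u [-0.021  0.004  0.021] zmax 0.067 topxy [ 0.623 -0.288] axis 60.8
 obj 734 v [-0.149 -0.105 -0.042] u [-0.026  0.001  0.018] zmax 0.069 topxy [ 0.543 -0.445] axis 61.7
 tin 161 [0.412 0.144 0.113] [0.47  0.209 0.138] [0.441 0.177 0.126] [0.441 0.172 0.121]
 tin 171 [0.411 0.056 0.113] [0.466 0.122 0.138] [0.438 0.089 0.125] [0.439 0.082 0.122]
 tin 198 [ 0.41  -0.035  0.113] [0.47  0.029 0.14 ] [ 0.44  -0.003  0.127] [ 0.439 -0.005  0.121]
rack_tin_1 [(array([276., 166.]), 0.73), (array([266., 233.]), 0.64), (array([264., 213.]), 0.62), (array([264., 199.]), 0.58)]
tipped_jar_1 [(array([299., 330.]), 0.95), (array([329., 288.]), 0.93)]
lane_shaker [(array([335., 283.]), 0.68)]
top0 1685 ((591.029052734375, -358.70556640625), (454.45574951171875, 124.84180450439453), 64.0995864868164) me
[... 196 characters left out ...]
023 -0.006  0.021] zmax 0.07 topxy [ 0.627 -0.279] axis 62.4
 obj 361 v [-0.147 -0.093 -0.04 ] u [-0.027 -0.011  0.017] zmax 0.072 topxy [ 0.548 -0.434] axis 64.2
 tin 206 [0.414 0.154 0.113] [0.469 0.212 0.138] [0.441 0.183 0.126] [0.443 0.183 0.121]
 tin 215 [0.412 0.06  0.113] [0.467 0.122 0.14 ] [0.439 0.091 0.127] [0.439 0.092 0.121]
 tin 217 [ 0.41  -0.026  0.113] [0.469 0.036 0.144] [0.44  0.005 0.129] [0.44  0.006 0.122]
rack_tin_1 [(array([164., 232.]), 0.8), (array([254., 236.]), 0.58), (array([303., 243.]), 0.53), (array([280., 239.]), 0.49)]
tipped_jar_1 [(array([366., 186.]), 0.8), (array([408., 209.]), 0.71), (array([278., 250.]), 0.3)]
lane_shaker [(array([352., 184.]), 0.56)]
```

```bash
cat >> h.py <<'E'
LC=np.array([.5895,-.360]); A=np.radians(64.1); YL=np.array([np.cos(A),np.sin(A)]); XL=np.array([YL[1],-YL[0]])
def lane(u,v,z): return np.r_[LC+u*XL+v*YL,z]
def Rt(a,yt=XL,fwd=YL):
    """tool tilted a deg from down towards fwd, closing along yt"""
    a=np.radians(a); z=np.r_[np.sin(a)*fwd,-np.cos(a)]; y=np.r_[yt,0]; return R.from_matrix(np.stack([np.cross(y,z),y,z],1))
def go(tcp,Rg,ref=None):
    p,r=ref or pose(); d=r.inv().apply(tcp-p)*1000; w=np.degrees((r.inv()*Rg).as_rotvec())
    print("delta",d.round(1),w.round(2),"|d|",np.linalg.norm(d).round(),"|w|",np.linalg.norm(w).round()); return tcp,Rg
def grasp_tcp(g,Rg,off=.019): return np.array(g)+Rg.apply([0,0,off])
E
cat > s.py <<'E'
from h import *
print(ctrl.state()["position"],ctrl.state()["qpos"].round(2))
Rg=Rt(30); g=lane(-.002,-.100,.047)
go(grasp_tcp(g+[0,0,.10],Rg),Rg)
E
python3 s.py
```

```text
[ 0.25053873 -0.54518551  0.23130612] [-1.14  0.31 -0.05  1.21 -0.    1.57]
delta [314.1  29.2 100.8] [ 10.32  28.8  -38.5 ] |d| 331.0 |w| 49.0
```

{"op": "arm_command", "data": {"deltas": "100 10 20 0 0 -10 0; 150 15 40 3 8 -20 0; 200 20 60 6 16 -28 0; 260 25 80 8 23 -34 0; 314 29.2 100.8 10.32 28.8 -38.5 0; 314 29.2 100.8 10.32 28.8 -38.5 0; 314 29.2 100.8 10.32 28.8 -38.5 0; 314 29.2 100.8 10.32 28.8 -38.5 0"}}

```text
time: 2.2
position: [0.5478, -0.4415, 0.1333]
eef_rot: [-2.372, -1.485, -0.635]
ft_force: [-0.3, 0.3, 0.9]
width: 0.0854
grip_force: 0.0
```

```bash
python3 - <<'E'
from h import *
f=optics.grab_frame("wrist"); cv2.imwrite("pics/w1.png",f["frame"])
print(f["hand_eye"],f["fx"],f["cx"],f["cy"])
print(ctrl.state()["position"],ctrl.state()["qpos"].round(2))
Rg=Rt(30); g=lane(-.002,-.100,.047)
go(grasp_tcp(g,Rg),Rg)
E
```

```text
[[-9.89266444e-05  9.47937730e-01  3.18455727e-01  8.20720663e-02]
 [ 9.99999863e-01  2.57577316e-04 -4.56077920e-04 -9.57808286e-04]
 [-5.14360440e-04  3.18455638e-01 -9.47937626e-01 -1.42706318e-01]
 [ 0.00000000e+00  0.00000000e+00  0.00000000e+00  1.00000000e+00]] 325.19226210127806 284.91665210340426 206.13836843198172
[ 0.54767259 -0.44172415  0.13363291] [-0.89  0.75  0.32  1.38  0.47  1.07]
delta [-50.2  -0.4  90. ] [0.21 0.14 0.05] |d| 103.0 |w| 0.0
```

View pics/w1.png

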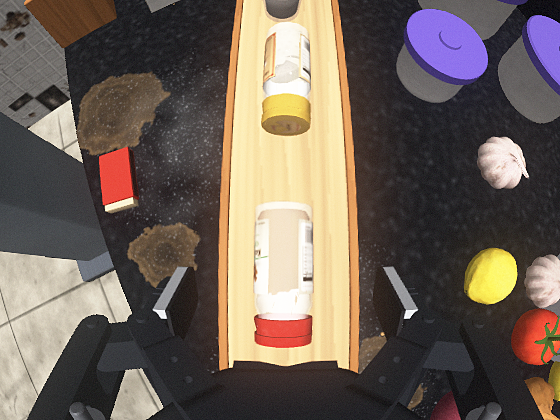

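The wrist view shows the red-cap jar centred between the fingers at (284,275), with the mustard-cap jar at (287,80) and the shaker beyond. I'm going down to grasp.

{"op": "arm_command", "data": {"deltas": "-25 0 45 0 0 0 0; -45 0 80 0 0 0 0; -50 0 90 0 0 0 0; -50 0 90 0 0 0 0; -50 0 90 0 0 0 0.6; -50 0 90 0 0 0 0.8; -50 0 90 0 0 0 0.9; -50 0 90 0 0 0 0.9; -50 0 90 0 0 0 0.9; -50 0 90 0 0 0 0.9"}}

```text
time: 3.5
position: [0.5495, -0.44, 0.0294]
eef_rot: [-2.37, -1.485, -0.636]
ft_force: [-1.4, -0.7, 6.5]
width: 0.0429
grip_force: 61.3
```

```bash
python3 - <<'E'
from h import *
p,r=pose(); Rg=Rt(30)
print(p, ctrl.state()["width"])
a=go(p+[0,0,.08],r)
Rf=Rt(-60)
# grasp point 59mm above base -> target z, step hover 40mm over
g=lane(0,-.180,.020+.059+.04)
go(grasp_tcp(g,Rf),Rf)
gl=(r.apply([0,0,-.019])+p); print("grasp now",gl,"v",(gl[:2]-LC)@YL,"u",(gl[:2]-LC)@XL)
E
```

```text
[ 0.54948362 -0.44000157  0.02935792] 0.042933183373569044
delta [ 40.    0.2 -69.3] [0. 0. 0.] |d| 80.0 |w| 0.0
delta [ -52.7    1.3 -122.9] [ 1.500e-01 -8.997e+01 -7.000e-02] |d| 134.0 |w| 90.0
grasp now [ 0.54529747 -0.44852041  0.04581712] v -0.09893696704120454 u -0.00109685955835067
```

{"op": "arm_command", "data": {"deltas": "20 0 -35 0 0 0 0.9; 40 0 -69 0 0 0 0.9; 48 0 -90 0 -10 0 0.9; 48 0 -100 0 -20 0 0.9; 40 0 -112 0 -30 0 0.9; 30 0 -120 0 -40 0 0.9; 15 0 -126 0 -50 0 0.9; 0 0 -128 0 -60 0 0.9; -15 0 -128 0 -70 0 0.9; -30 0 -128 0 -80 0 0.9; -52 1 -123 0 -90 0 0.9; -52 1 -123 0 -90 0 0.9"}}

```text
time: 5.0
position: [0.5012, -0.5327, 0.1021]
eef_rot: [1.984, 1.253, -1.15]
ft_force: [-0.1, -0.2, -1.2]
width: 0.043
grip_force: 61.3
```

```bash
python3 - <<'E'
from h import *
p,r=pose(); Rf=Rt(-60); print(p,ctrl.state()["qpos"].round(2),ctrl.state()["width"])
g=lane(0,-.180,.020+.059); go(grasp_tcp(g,Rf),Rf)
f=optics.grab_frame("side"); C=cloud(f)
D=C[...,:2]-LC;v=D@YL;u=D@XL
m=(abs(u)<.05)&(abs(v)<.24)
cv2.imwrite("pics/s2.png",cv2.resize(f["frame"][200:410,180:400],None,fx=2.5,fy=2.5))
E
```

```text
[ 0.5011621  -0.5326654   0.10208323] [-0.41  0.72 -0.12  0.81 -1.04  1.64] 0.04299441556630874
delta [26.8  4.4 18.6] [-0.22 -0.17  0.58] |d| 33.0 |w| 1.0
```

View pics/s2.png

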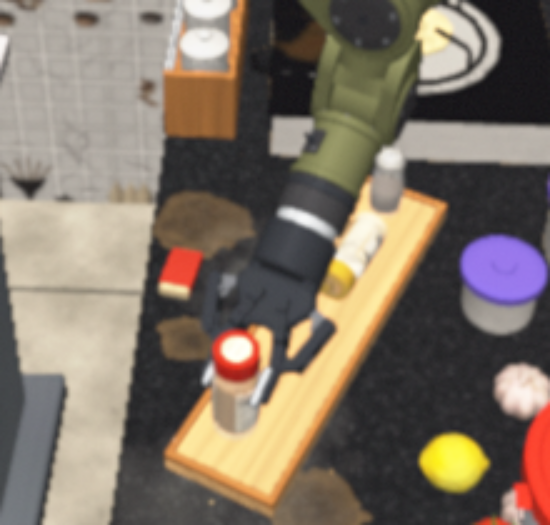

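The jar is upright in the grip over the lane, at crop (236,385). Lowering it now.

{"op": "arm_command", "data": {"deltas": "10 2 8 0 0 0.5 0.9; 20 4 14 0 0 0.5 0.9; 23.5 4.4 16.6 0 0 0.5 0.9; 23.5 4.4 16.6 0 0 0.5 0.9; 23.5 4.4 16.6 0 0 0.5 0.9; 23.5 4.4 16.6 0 0 0.5 0.9"}}

```text
time: 5.8
position: [0.5062, -0.5397, 0.0798]
eef_rot: [1.986, 1.231, -1.14]
ft_force: [0.9, -0.3, -1.0]
width: 0.0428
grip_force: 61.3
```

```bash
python3 - <<'E'
from h import *
p,r=pose(); Rf=Rt(-60); print(p,ctrl.state()["ft_force"])
g=lane(0,-.180,.020+.059); go(grasp_tcp(g,Rf),Rf)
f=optics.grab_frame("side"); C=cloud(f); D=C[...,:2]-LC;v=D@YL;u=D@XL
h=(f["frame"].astype(int)); red=(h[...,2]>120)&(h[...,1]<70)&(h[...,0]<80)&(abs(v)<.25)&(abs(u)<.06)
q=C[red]; print(len(q),q.mean(0),np.percentile(q[:,2],[2,50,98]), "u",np.percentile(u[red],[2,98]),"v",np.percentile(v[red],[2,98]))
f=optics.grab_frame("top"); C=cloud(f); D=C[...,:2]-LC;v=D@YL;u=D@XL
h=(f["frame"].astype(int)); red=(h[...,2]>120)&(h[...,1]<70)&(h[...,0]<80)&(abs(v)<.25)&(abs(u)<.06)
q=C[red]; print(len(q),np.percentile(q[:,2],[2,50,98]), "u",np.percentile(u[red],[2,98]),"v",np.percentile(v[red],[2,98]))
E
```

```text
[ 0.50616031 -0.53965986  0.07980767] [ 0.85944614 -0.34218591 -0.98440502]
delta [ 9.7 -3.6  3.8] [ 0.02 -0.   -0.52] |d| 11.0 |w| 1.0
147 [ 0.50755253 -0.53584012  0.13230341] [0.1049366 0.1346321 0.141674 ] u [-0.03115957  0.02324224] v [-0.20850759 -0.16283541]
3 [0.1271401  0.13196623 0.13478146] u [-0.0123205 -0.0067825] v [-0.16632573 -0.16301948]
```

{"op": "arm_command", "data": {"deltas": "5 -2 2 0 0 -0.5 0.9; 7.5 -3 3.2 0 0 -0.5 0.9; 8.5 -3 3.8 0 0 -0.5 0.9; 8.5 -3 3.8 0 0 -0.5 0.9; 8.5 -3 3.8 0 0 -0.5 0.9"}}

```text
time: 6.52
position: [0.5039, -0.5375, 0.0701]
eef_rot: [1.983, 1.241, -1.144]
ft_force: [0.1, 0.3, -1.6]
width: 0.0428
grip_force: 61.4
```

{"op": "arm_command", "data": {"deltas": "0.9 0 0.5 0 0 0 0.9; 0.9 0 0.5 0 0 0 0.9"}}

```text
time: 6.78
position: [0.5039, -0.5376, 0.07]
eef_rot: [1.981, 1.241, -1.146]
ft_force: [-0.8, 1.3, 5.2]
width: 0.0429
grip_force: 61.8
```

{"op": "arm_command", "data": {"deltas": "0.9 0 0.5 0 0 0 0.9; 0.9 0 0.5 0 0 0 0.9"}}

```text
time: 7.02
position: [0.5039, -0.5377, 0.07]
eef_rot: [1.98, 1.241, -1.147]
ft_force: [-3.1, 5.7, 9.5]
width: 0.0426
grip_force: 62.3
```

{"op": "arm_command", "data": {"deltas": "-0.5 0 -0.3 0 0 0 0.7; -0.5 0 -0.3 0 0 0 0.4; -0.5 0 -0.3 0 0 0 0.3; -0.5 0 -0.3 0 0 0 0.3; -0.5 0 -0.3 0 0 0 0.2; -0.5 0 -20 0 0 0 0.1; -0.5 0 -50 0 0 0 0; -0.5 0 -80 0 0 0 0; -0.5 0 -80 0 0 0 0; -40 0 -100 0 0 0 0"}}

```text
time: 8.28
position: [0.5309, -0.4767, 0.1488]
eef_rot: [1.983, 1.248, -1.15]
ft_force: [-0.1, -0.7, 0.5]
width: 0.0855
grip_force: 0.0
```

```bash
cat >> h.py <<'E'
def report(n,show=None,lo=.036):
    f=optics.grab_frame(n); C=cloud(f); D=C[...,:2]-LC;v=D@YL;u=D@XL
    m=((abs(u)<.055)&(abs(v)<.225)&(C[...,2]>lo)&(C[...,2]<.137)).astype(np.uint8)
    k,l,st,_=cv2.connectedComponentsWithStats(m)
    for i in range(1,k):
        if st[i,4]<25: continue
        q=l==i; z=C[q][:,2]; t=z>np.percentile(z,98)-.006
        print(n,"px",st[i,4],"zmax",np.percentile(z,98).round(3),"top u",u[q][t].mean().round(3),"v",v[q][t].mean().round(3),"all v",np.percentile(v[q],[1,99]).round(3),"u",np.percentile(u[q],[1,99]).round(3),"bgr",np.median(f["frame"][q][t],0))
    if show: cv2.imwrite(show,f["frame"])
    return f,C
E
python3 - <<'E'
from h import *
report("side"); f,C=report("top","pics/t3.png")
p,r=pose(); print(p,ctrl.state()["qpos"].round(2))
Rg=Rt(30); g=lane(0,.077,.046+.1); go(grasp_tcp(g,Rg),Rg)
E
```

```text
side px 304 zmax 0.112 top u -0.005 v 0.188 all v [0.167 0.203] u [-0.024  0.014] bgr [224. 230. 233.]
side px 113 zmax 0.066 top u -0.001 v 0.118 all v [0.096 0.137] u [-0.017  0.02 ] bgr [224. 246. 253.]
side px 84 zmax 0.067 top u -0.001 v 0.059 all v [0.035 0.08 ] u [-0.016  0.011] bgr [199. 230. 246.]
side px 28 zmax 0.059 top u -0.016 v 0.032 all v [0.027 0.038] u [-0.025 -0.01 ] bgr [ 82. 166. 209.]
side px 701 zmax 0.133 top u 0.0 v -0.186 all v [-0.209 -0.167] u [-0.021  0.022] bgr [114.5 152.5 247. ]
top px 28 zmax 0.11 top u -0.008 v 0.207 all v [0.202 0.214] u [-0.026  0.005] bgr [164. 181. 189.]
top px 233 zmax 0.136 top u -0.001 v -0.182 all v [-0.201 -0.159] u [-0.023  0.02 ] bgr [158. 185. 242.]
[ 0.534211   -0.47920569  0.15692915] [-0.32  0.71 -0.    1.08 -1.03  1.82]
delta [ 132.4   -2.5 -175.2] [ 0.37 90.06 -0.11] |d| 220.0 |w| 90.0
```

{"op": "arm_command", "data": {"deltas": "-10 0 -40 0 10 0 0; 10 0 -70 0 20 0 0; 30 0 -95 0 30 0 0; 50 0 -115 0 40 0 0; 70 0 -135 0 50 0 0; 90 0 -150 0 60 0 0; 110 -1 -165 0 70 0 0; 125 -2 -172 0 80 0 0; 132.4 -2.5 -175.2 0.37 90.06 0 0; 132.4 -2.5 -175.2 0.37 90.06 0 0; 132.4 -2.5 -175.2 0.37 90.06 0 0"}}

```text
time: 9.75
position: [0.6259, -0.2809, 0.1255]
eef_rot: [-2.37, -1.479, -0.629]
ft_force: [-0.4, -0.2, 0.5]
width: 0.0852
grip_force: 0.0
```

```bash
python3 - <<'E'
from h import *
p,r=pose(); print(p,ctrl.state()["qpos"].round(2))
f=optics.grab_frame("wrist")
T=f["hand_eye"]
d=nets.trace("wrist","tipped_jar_1")
# fisheye depth -> world
z=f["z_map"]; vv,uu=np.mgrid[:420,:560]; a=(uu-f["cx"])/f["fx"]; b=(vv-f["cy"])/f["fy"]; th=np.hypot(a,b); s=np.where(th>1e-6,np.tan(th)/np.maximum(th,1e-6),1)
P=np.stack([a*s*z,-b*s*z,-z],-1); W=r.apply((P.reshape(-1,3)@T[:3,:3].T+T[:3,3])).reshape(420,560,3)+p
D=W[...,:2]-LC;v=D@YL;u=D@XL
for x in d:
    m=x["pixels"]&(z>0); print(x["score"],x["pixel"],W[m][:,2].max(),"v",np.percentile(v[m],[1,99]).round(3),"u",np.percentile(u[m],[1,99]).round(3))
Rg=Rt(30); g=lane(0,.077,.046); go(grasp_tcp(g,Rg),Rg)
E
```

```text
[ 0.62585857 -0.28089717  0.12548233] [-0.66  0.62  0.07  1.15  0.51  1.33]
0.86 [287.5, 276.6] 0.0644479277305198 v [0.032 0.134] u [-0.022  0.021]
delta [-50.    1.8  83.3] [-0.17  0.05 -0.09] |d| 97.0 |w| 0.0
```

Three views agree on jar 1. Grasping it.

{"op": "arm_command", "data": {"deltas": "-25 1 40 0 0 0 0; -45 1.8 75 0 0 0 0; -50 1.8 83.3 0 0 0 0; -50 1.8 83.3 0 0 0 0; -50 1.8 83.3 0 0 0 0.6; -50 1.8 83.3 0 0 0 0.8; -50 1.8 83.3 0 0 0 0.9; -50 1.8 83.3 0 0 0 0.9; -50 1.8 83.3 0 0 0 0.9"}}

```text
time: 10.98
position: [0.6271, -0.2831, 0.0302]
eef_rot: [-2.369, -1.478, -0.634]
ft_force: [-0.8, -1.1, 5.4]
width: 0.0401
grip_force: 60.6
```

```bash
python3 - <<'E'
from h import *
p,r=pose(); Rf=Rt(-60); print(p,ctrl.state()["width"])
go(p+[0,0,.08],r)
gl=(r.apply([0,0,-.019])+p); gv=(gl[:2]-LC)@YL; h=.136-gv; print("grasp v",gv,"u",(gl[:2]-LC)@XL,"h",h)
g=lane(0,-.122,.020+h+.03)
go(grasp_tcp(g,Rf),Rf)
E
```

```text
[ 0.62711442 -0.28309961  0.030216  ] 0.040078175728916886
delta [ 40.1  -0.2 -69.2] [0. 0. 0.] |d| 80.0 |w| 0.0
grasp v 0.07608327568949871 u 0.00027856337019148067 h 0.059916724310501296
delta [-158.7   -0.  -173. ] [-2.200e-01 -9.008e+01 -7.000e-02] |d| 235.0 |w| 90.0
```

{"op": "arm_command", "data": {"deltas": "28 0 -48 0 0 0 0.9; 55 0 -95 0 0 0 0.9; 42 0 -103 0 -10 0 0.9; 29 0 -110 0 -20 0 0.9; 16 0 -118 0 -30 0 0.9; 3 0 -125 0 -40 0 0.9; -10 0 -133 0 -50 0 0.9; -23 0 -140 0 -60 0 0.9; -36 0 -148 0 -70 0 0.9; -49 0 -155 0 -80 0 0.9; -62 0 -162 0 -90 0 0.9; -62 0 -162 0 -90 0 0.9"}}

```text
time: 12.48
position: [0.5662, -0.4019, 0.1323]
eef_rot: [1.985, 1.254, -1.156]
ft_force: [0.3, 0.4, -1.7]
width: 0.0401
grip_force: 61.1
```

```bash
python3 - <<'E'
from h import *
p,r=pose(); Rf=Rt(-60); print(p,ctrl.state()["width"],(p[:2]-LC)@YL)
for z in(.03,.006): go(grasp_tcp(lane(0,-.122,.08+z),Rf),Rf)
E
```

```text
[ 0.56620737 -0.40187889  0.13234417] 0.040124980723774996 -0.04784674843477573
delta [-17.9   3.2  94.3] [-0.47 -0.11  0.75] |d| 96.0 |w| 1.0
delta [  2.8   3.6 106.4] [-0.47 -0.11  0.75] |d| 106.0 |w| 1.0
```

{"op": "arm_command", "data": {"deltas": "-15 1 30 0 0 0.4 0.9; -18 2 60 0 0 0.7 0.9; -18 3 94 0 0 0.7 0.9; -18 3 94 0 0 0.7 0.9; -10 3 99 0 0 0.7 0.9; -3 3 103 0 0 0.7 0.9; -3 3 103 0 0 0.7 0.9; -3 3 103 0 0 0.7 0.9; -3 3 103 0 0 0.7 0.9"}}

```text
time: 13.6
position: [0.5309, -0.4862, 0.0888]
eef_rot: [1.99, 1.232, -1.143]
ft_force: [1.2, -0.2, -1.8]
width: 0.0403
grip_force: 61.1
```

```bash
python3 - <<'E'
from h import *
p,r=pose(); Rf=Rt(-60); print(p,ctrl.state()["ft_force"])
go(grasp_tcp(lane(0,-.122,.08),Rf),Rf)
report("side","pics/s4.png",lo=.03)
f=cv2.imread("pics/s4.png")[230:400,200:380]; cv2.imwrite("pics/s4c.png",cv2.resize(f,None,fx=3,fy=3))
E
```

```text
[ 0.53089845 -0.48624839  0.08878447] [ 1.21764633 -0.20082831 -1.79534688]
delta [16.2 -2.5  8.6] [-0.2  -0.06 -0.45] |d| 18.0 |w| 1.0
side px 189 zmax 0.11 top u 0.004 v 0.189 all v [0.167 0.202] u [-0.012  0.014] bgr [199. 209. 215.]
side px 173 zmax 0.136 top u -0.034 v -0.083 all v [-0.109 -0.06 ] u [-0.054  0.009] bgr [76.  72.5 70. ]
side px 1362 zmax 0.135 top u 0.01 v -0.156 all v [-0.208 -0.067] u [-0.03   0.052] bgr [ 87.  137.  237.5]
```

View pics/s4c.png

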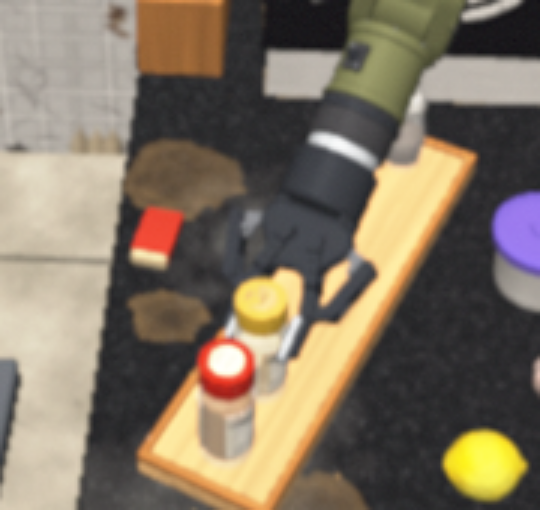

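Both jars are upright in the picture: red at (227,420) standing, mustard at (262,335) still held. Finishing the lowering.

{"op": "arm_command", "data": {"deltas": "8 -1 4.5 0 0 -0.4 0.9; 13 -2 7 0 0 -0.4 0.9; 13.5 -2 7 0 0 -0.4 0.9; 13.5 -2 7 0 0 -0.4 0.9; 13.5 -2 7 0 0 -0.4 0.9"}}

```text
time: 14.28
position: [0.5292, -0.4851, 0.0737]
eef_rot: [1.987, 1.239, -1.146]
ft_force: [-0.0, -0.6, -1.4]
width: 0.0402
grip_force: 61.1
```

{"op": "arm_command", "data": {"deltas": "0.9 0 0.5 0 0 0 0.9; 1.7 0 1 0 0 0 0.9; 1.7 0 1 0 0 0 0.9"}}

```text
time: 14.65
position: [0.529, -0.4849, 0.0714]
eef_rot: [1.987, 1.239, -1.147]
ft_force: [0.1, 0.6, -0.8]
width: 0.0402
grip_force: 61.1
```

{"op": "arm_command", "data": {"deltas": "0.9 0 0.5 0 0 0 0.9; 0.9 0 0.5 0 0 0 0.9"}}

```text
time: 14.9
position: [0.5291, -0.4851, 0.071]
eef_rot: [1.986, 1.239, -1.147]
ft_force: [-1.7, 0.0, 2.5]
width: 0.0403
grip_force: 61.3
```

Contact. I'll release and back off.

{"op": "arm_command", "data": {"deltas": "0.3 0 0.2 0 0 0 0.7; 0 0 0 0 0 0 0.4; 0 0 0 0 0 0 0.3; 0 0 0 0 0 0 0.3; 0 0 0 0 0 0 0.2; 0 0 -20 0 0 0 0.1; 0 0 -50 0 0 0 0; -10 0 -80 0 0 0 0; -30 0 -100 0 0 0 0; -60 0 -120 0 0 0 0; -60 0 -120 0 0 0 0"}}

```text
time: 16.27
position: [0.5635, -0.419, 0.1857]
eef_rot: [1.987, 1.236, -1.141]
ft_force: [0.0, -0.3, 0.3]
width: 0.0853
grip_force: 0.0
```

```bash
python3 - <<'E'
from h import *
report("side"); f,C=report("top")
p,r=pose(); print(p,ctrl.state()["qpos"].round(2))
for n,ff,C in(("top",f,C),):
    X,Y,Z=np.moveaxis(C,-1,0)
    m=((abs(X-.44)<.035)&(abs(Y-.09)<.15)&(Z>.113)&(Z<.15)).astype(np.uint8)
    k,l,st,_=cv2.connectedComponentsWithStats(m)
    for i in range(1,k):
        if st[i,4]>15: q=C[l==i]; print("tin",st[i,4],((q.min(0)+q.max(0))/2).round(3),q.mean(0).round(3))
# tool down, closing along y_t radial-ish; hover over first tin (right)
y=np.array([1.,0.]); Rg=Rt(0,y); go(np.array([.44,.003,.25]),Rg)
E
```

```text
side px 42 zmax 0.114 top u -0.005 v 0.19 all v [0.18  0.204] u [-0.014  0.009] bgr [217.5 224.  227.5]
side px 75 zmax 0.087 top u -0.009 v 0.175 all v [0.167 0.183] u [-0.026 -0.001] bgr [146. 148. 152.]
side px 1165 zmax 0.133 top u -0.0 v -0.165 all v [-0.208 -0.113] u [-0.021  0.022] bgr [115. 224. 250.]
top px 208 zmax 0.132 top u -0.001 v -0.126 all v [-0.145 -0.104] u [-0.021  0.021] bgr [131. 228. 244.]
top px 229 zmax 0.136 top u -0.001 v -0.181 all v [-0.2   -0.159] u [-0.024  0.022] bgr [119.5 145.  238.5]
[ 0.5617751  -0.41867998  0.18235256] [-0.23  0.74  0.12  1.32 -1.    2.  ]
tin 212 [0.444 0.183 0.127] [0.445 0.183 0.121]
delta [ 104.5 -295.1 -314.9] [-13.68  58.81 -23.69] |d| 444.0 |w| 65.0
```

Both jars are up at v=-0.125 and v=-0.181, both on the centre line. Now to the tins.

{"op": "arm_command", "data": {"deltas": "-30 0 -40 0 0 0 0; -20 -30 -80 -2 9 -4 0; 0 -70 -115 -4 18 -7 0; 15 -110 -150 -6 27 -11 0; 30 -150 -190 -8 36 -15 0; 50 -190 -225 -10 45 -18 0; 70 -230 -265 -12 53 -21 0; 90 -265 -295 -13.68 58.81 -23.69 0; 104.5 -295 -315 -13.68 58.81 -23.69 0; 104.5 -295 -315 -13.68 58.81 -23.69 0; 104.5 -295 -315 -13.68 58.81 -23.69 0; 104.5 -295 -315 -13.68 58.81 -23.69 0"}}

```text
time: 17.88
position: [0.4404, 0.0022, 0.2498]
eef_rot: [-2.222, -2.22, 0.002]
ft_force: [-0.0, 0.1, 0.2]
width: 0.0849
grip_force: 0.0
```

```bash
cat >> h.py <<'E'
def wcloud():
    p,r=pose(); f=optics.grab_frame("wrist"); T=f["hand_eye"]; z=f["z_map"]
    vv,uu=np.mgrid[:420,:560]; a=(uu-f["cx"])/f["fx"]; b=(vv-f["cy"])/f["fy"]; th=np.hypot(a,b); s=np.where(th>1e-6,np.tan(th)/np.maximum(th,1e-6),1)
    P=np.stack([a*s*z,-b*s*z,-z],-1); W=r.apply(P.reshape(-1,3)@T[:3,:3].T+T[:3,3]).reshape(420,560,3)+p; W[z==0]=np.nan
    return f,W
def tins(C,n):
    X,Y,Z=np.moveaxis(C,-1,0)
    m=((abs(X-.44)<.05)&(abs(Y-.09)<.15)&(Z>.113)&(Z<.15)).astype(np.uint8)
    k,l,st,_=cv2.connectedComponentsWithStats(m)
    for i in range(1,k):
        if st[i,4]>15:
            q=C[l==i]; e=cv2.minEnclosingCircle(q[:,:2].astype(np.float32)); kn=q[q[:,2]>.129]
            print(n,"tin",st[i,4],"circ",np.round(e[0],3),round(e[1],3),"lid z",np.median(q[q[:,2]<.127][:,2]).round(4),"knob",kn.mean(0).round(3) if len(kn) else None,"ztop",np.percentile(q[:,2],99).round(4))
E
python3 - <<'E'
from h import *
p,r=pose(); print(p,ctrl.state()["qpos"].round(2))
f,W=wcloud(); tins(W,"wrist"); cv2.imwrite("pics/w5.png",f["frame"])
f=optics.grab_frame("side"); tins(cloud(f),"side")
E
```

```text
[0.44039401 0.00223585 0.24976418] [ 0.01  0.01 -0.37  1.2  -0.    1.58]
wrist tin 1421 circ [0.444 0.174] 0.03 lid z 0.1181 knob None ztop 0.1218
wrist tin 4347 circ [0.437 0.09 ] 0.032 lid z 0.1186 knob [0.437 0.09  0.132] ztop 0.1335
wrist tin 3784 circ [0.439 0.004] 0.032 lid z 0.1186 knob [0.439 0.005 0.132] ztop 0.1335
side tin 165 circ [0.442 0.18 ] 0.036 lid z 0.1204 knob [0.443 0.18  0.132] ztop 0.1353
side tin 186 circ [0.435 0.088] 0.034 lid z 0.1204 knob [0.436 0.088 0.133] ztop 0.1347
side tin 208 circ [0.44 0.  ] 0.035 lid z 0.1202 knob [ 0.438 -0.     0.134] ztop 0.1366
```

View pics/w5.png

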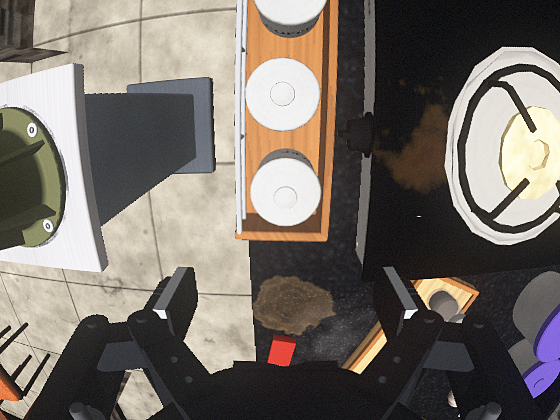

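The wrist view shows the first tin's knob at (285,196), the second's at (283,93) and the third's at the top edge, all pale; the matchbox is at (282,350). Two cameras agree on the positions. I'll grasp the right tin by its knob.

{"op": "arm_command", "data": {"deltas": "2 -1 50 0 0 0 0.3; 2 -1 100 0 0 0 0.3; 2 -1 124.5 0 0 0 0.3; 2 -1 124.5 0 0 0 0.3; 2 -1 124.5 0 0 0 0.6; 2 -1 124.5 0 0 0 0.8; 2 -1 124.5 0 0 0 1; 2 -1 124.5 0 0 0 1; 2 -1 124.5 0 0 0 1; 2 -1 124.5 0 0 0 1"}}

```text
time: 19.23
position: [0.4404, 0.0048, 0.1273]
eef_rot: [2.22, 2.22, 0.002]
ft_force: [0.2, -1.2, 5.6]
width: 0.0142
grip_force: 58.6
```

{"op": "arm_command", "data": {"deltas": "0 0 -5 0 0 0 1; 0 0 -10 0 0 0 1; 0 0 -15 0 0 0 1; 0 0 -20 0 0 0 1; 0 0 -20 0 0 0 1"}}

```text
time: 19.85
position: [0.4393, 0.0049, 0.1461]
eef_rot: [2.221, 2.222, -0.001]
ft_force: [-0.1, 0.1, -2.8]
width: 0.0139
grip_force: 58.6
```

```bash
python3 - <<'E'
from h import *
s=ctrl.state(); print(s["position"],s["width"],s["ft_force"])
f=optics.grab_frame("side"); tins(cloud(f),"side"); cv2.imwrite("pics/s6.png",cv2.resize(f["frame"][130:270,200:340],None,fx=4,fy=4))
E
```

```text
[0.4392861  0.00488535 0.14610739] 0.013918747873986333 [-0.12313574  0.07619574 -2.7730474 ]
side tin 22 circ [0.459 0.169] 0.019 lid z 0.1192 knob None ztop 0.1251
side tin 49 circ [0.434 0.068] 0.052 lid z 0.1226 knob [0.434 0.074 0.135] ztop 0.1451
side tin 24 circ [0.46  0.084] 0.019 lid z 0.1186 knob None ztop 0.1237
side tin 259 circ [ 0.439 -0.001] 0.033 lid z 0.1195 knob [ 0.438 -0.009  0.139] ztop 0.1479
```

View pics/s6.png

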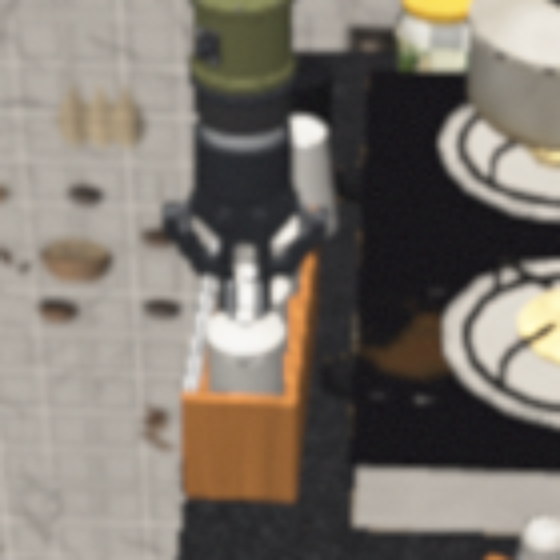

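The tin hangs from the knob, with its body visible above the end panel at (247,345), and the scale reads -2.8 N. I'll raise it clear and carry it over.

{"op": "arm_command", "data": {"deltas": "0 0 -15 0 0 0 1; 0 0 -40 0 0 0 1; 0 0 -70 0 0 0 1; 0 0 -92 0 0 0 1; 0 0 -97 0 0 0 1; 0 0 -97 0 0 0 1"}}

```text
time: 20.65
position: [0.439, 0.0049, 0.2427]
eef_rot: [-2.221, -2.221, 0.001]
ft_force: [0.1, 0.6, -3.9]
width: 0.0142
grip_force: 58.8
```

```bash
python3 - <<'E'
from h import *
s=ctrl.state(); print(s["position"],s["width"],s["ft_force"])
Rg=Rt(0); a=go(lane(0,-.052,.24),Rg); go(lane(0,-.052,.104),Rg,ref=a)
E
```

```text
[0.43902862 0.004869   0.24269555] 0.014167256515359508 [ 0.06158603  0.5665568  -3.88774903]
delta [-411.7  127.7    2.7] [-0.04  0.03 25.91] |d| 431.0 |w| 26.0
delta [  0.   0. 136.] [0. 0. 0.] |d| 136.0 |w| 0.0
```

{"op": "arm_command", "data": {"deltas": "-15 5 0 0 0 1 1; -45 14 0 0 0 3 1; -90 28 0 0 0 6 1; -140 43 0 0 0 9 1; -190 59 0 0 0 12 1; -240 74 0 0 0 15 1; -290 90 0 0 0 18 1; -340 105 0 0 0 21 1; -380 118 0 0 0 24 1; -403 125 1 0 0 25.5 1; -411 128 2 0 0 26 1; -411 128 2 0 0 26 1"}}

```text
time: 22.15
position: [0.5664, -0.4063, 0.2393]
eef_rot: [-2.663, -1.663, 0.003]
ft_force: [-0.9, -0.1, -4.2]
width: 0.0144
grip_force: 58.8
```

```bash
python3 - <<'E'
from h import *
s=ctrl.state(); print(s["position"],s["width"],s["ft_force"],s["qpos"].round(2))
Rg=Rt(0); go(lane(0,-.052,.104),Rg)
f,W=wcloud(); D=W[...,:2]-LC;v=D@YL;u=D@XL
cv2.imwrite("pics/w7.png",f["frame"])
report("side")
E
```

```text
[ 0.56644163 -0.40627562  0.239302  ] 0.014361523397973495 [-0.91994992 -0.09859145 -4.1809454 ] [-0.62  0.51  0.25  1.32 -0.    1.4 ]
delta [ -0.3   0.9 135.3] [-0.16  0.01 -0.12] |d| 135.0 |w| 0.0
side px 300 zmax 0.11 top u -0.005 v 0.188 all v [0.168 0.201] u [-0.023  0.014] bgr [223. 229. 232.]
side px 1158 zmax 0.133 top u -0.0 v -0.165 all v [-0.208 -0.113] u [-0.021  0.022] bgr [115.5 224.  250. ]
```

View pics/w7.png

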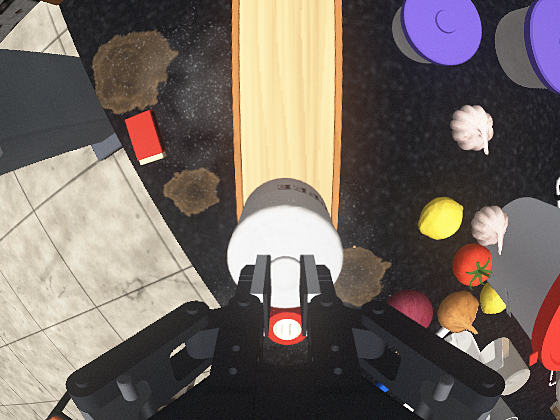

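The tin hangs upright, lid at (285,250), and centred over the lane. Lowering.

{"op": "arm_command", "data": {"deltas": "0 1 15 0 0 0 1; 0 1 45 0 0 0 1; 0 1 80 0 0 0 1; 0 1 110 0 0 0 1; 0 1 128 0 0 0 1; 0 1 134 0 0 0 1; 0 1 136 0 0 0 1; 0 1 137 0 0 0 1; 0 1 138 0 0 0 1; 0 1 138 0 0 0 1"}}

```text
time: 23.5
position: [0.5681, -0.4068, 0.1032]
eef_rot: [2.664, 1.665, -0.001]
ft_force: [0.3, -0.3, -3.0]
width: 0.0144
grip_force: 58.8
```

{"op": "arm_command", "data": {"deltas": "0 0 1 0 0 0 1; 0 0 2 0 0 0 1; 0 0 2 0 0 0 1; 0 0 2 0 0 0 1"}}

```text
time: 24.0
position: [0.5679, -0.4066, 0.1006]
eef_rot: [-2.664, -1.665, 0.001]
ft_force: [-0.9, 0.2, -4.6]
width: 0.014
grip_force: 58.8
```

{"op": "arm_command", "data": {"deltas": "0 0 1 0 0 0 1; 0 0 2 0 0 0 1; 0 0 2 0 0 0 1; 0 0 2 0 0 0 1"}}

```text
time: 24.5
position: [0.5679, -0.4066, 0.0987]
eef_rot: [-2.664, -1.665, 0.001]
ft_force: [1.1, -0.3, -3.4]
width: 0.0145
grip_force: 58.8
```

{"op": "arm_command", "data": {"deltas": "0 0 1 0 0 0 1; 0 0 1.5 0 0 0 1; 0 0 1.5 0 0 0 1; 0 0 1.5 0 0 0 1"}}

```text
time: 25.0
position: [0.568, -0.4066, 0.0975]
eef_rot: [2.664, 1.665, -0.001]
ft_force: [-0.3, 1.1, 1.0]
width: 0.0142
grip_force: 59.5
```

{"op": "arm_command", "data": {"deltas": "0 0 1 0 0 0 1; 0 0 1.5 0 0 0 1; 0 0 1.5 0 0 0 1"}}

```text
time: 25.38
position: [0.5683, -0.4067, 0.0975]
eef_rot: [2.663, 1.664, -0.0]
ft_force: [-3.2, 2.6, 9.1]
width: 0.0145
grip_force: 60.9
```

{"op": "arm_command", "data": {"deltas": "0 0 -1.5 0 0 0 0.9; 0 0 -1.5 0 0 0 0.7; 0 0 -1.5 0 0 0 0.5; 0 0 -1.5 0 0 0 0.4; 0 0 -10 0 0 0 0.3; 0 0 -50 0 0 0 0.3; 0 0 -100 0 0 0 0.3; 0 0 -140 0 0 0 0.3; 0 0 -140 0 0 0 0.3"}}

```text
time: 26.5
position: [0.57, -0.4079, 0.241]
eef_rot: [2.658, 1.661, 0.003]
ft_force: [0.5, -0.1, -0.9]
width: 0.0597
grip_force: 0.0
```

```bash
python3 - <<'E'
from h import *
report("side"); f,C=report("top")
tins(C,"top"); p,r=pose(); print(p)
Rg=Rt(0,np.array([1.,0.])); go(np.array([.437,.091,.25]),Rg)
E
```

```text
side px 291 zmax 0.111 top u -0.005 v 0.19 all v [0.167 0.201] u [-0.023  0.014] bgr [223.  228.5 232. ]
side px 1710 zmax 0.132 top u -0.001 v -0.165 all v [-0.208 -0.03 ] u [-0.027  0.029] bgr [116. 223. 250.]
top px 129 zmax 0.114 top u -0.006 v 0.195 all v [0.174 0.213] u [-0.027  0.011] bgr [227.5 231.5 231. ]
top tin 222 circ [0.445 0.183] 0.032 lid z 0.1192 knob [0.444 0.184 0.133] ztop 0.137
top tin 221 circ [0.439 0.091] 0.032 lid z 0.1184 knob [0.436 0.093 0.134] ztop 0.1365
[ 0.56824463 -0.40668335  0.2363628 ]
delta [ 389.8 -336.1  -14.2] [ 2.000e-02  6.000e-02 -2.599e+01] |d| 515.0 |w| 26.0
```

{"op": "arm_command", "data": {"deltas": "30 -26 0 0 0 -2 0.3; 85 -73 -5 0 0 -6 0.3; 140 -121 -10 0 0 -10 0.3; 195 -168 -14 0 0 -14 0.3; 250 -216 -14 0 0 -18 0.3; 305 -263 -14 0 0 -22 0.3; 355 -306 -14 0 0 -25 0.3; 390 -336 -14 0 0 -26 0.3; 390 -336 -14 0 0 -26 0.3; 390 -336 -14 0 0 -26 0.3; 390 -336 -14 0 0 -26 0.3"}}

```text
time: 27.98
position: [0.4364, 0.0908, 0.2488]
eef_rot: [-2.22, -2.221, 0.004]
ft_force: [-0.1, 0.0, -0.4]
width: 0.0599
grip_force: 0.0
```

```bash
python3 - <<'E'
from h import *
p,r=pose(); print(p)
f,W=wcloud(); tins(W,"wrist")
f=optics.grab_frame("side"); tins(cloud(f),"side")
report("top")
Rg=Rt(0,np.array([1.,0.])); go(np.array([.437,.091,.125]),Rg)
E
```

```text
[0.43640728 0.09083468 0.248768  ]
wrist tin 4373 circ [0.444 0.182] 0.032 lid z 0.1186 knob [0.443 0.182 0.132] ztop 0.1337
wrist tin 3802 circ [0.437 0.09 ] 0.032 lid z 0.1186 knob [0.437 0.091 0.132] ztop 0.1335
side tin 163 circ [0.445 0.179] 0.038 lid z 0.1206 knob [0.443 0.177 0.134] ztop 0.1367
side tin 187 circ [0.434 0.088] 0.035 lid z 0.1198 knob [0.435 0.086 0.134] ztop 0.1368
top px 129 zmax 0.115 top u -0.006 v 0.196 all v [0.174 0.213] u [-0.027  0.01 ] bgr [232.  235.5 235. ]
top px 283 zmax 0.105 top u -0.001 v -0.05 all v [-0.079 -0.02 ] u [-0.032  0.029] bgr [240. 242. 241.]
top px 208 zmax 0.134 top u 0.001 v -0.125 all v [-0.145 -0.105] u [-0.022  0.019] bgr [130.  227.  243.5]
top px 232 zmax 0.134 top u 0.002 v -0.184 all v [-0.201 -0.159] u [-0.024  0.021] bgr [150. 179. 242.]
delta [  0.9   0.2 124.3] [-0.09  0.04 -0.09] |d| 124.0 |w| 0.0
```

Tin 1 stands at v=-0.050. Taking tin 2.

{"op": "arm_command", "data": {"deltas": "1 0 50 0 0 0 0.3; 1 0 100 0 0 0 0.3; 1 0 123 0 0 0 0.3; 1 0 123 0 0 0 0.3; 1 0 123 0 0 0 0.6; 1 0 123 0 0 0 0.8; 1 0 123 0 0 0 1; 1 0 123 0 0 0 1; 1 0 123 0 0 0 1; 1 0 123 0 0 0 1"}}

```text
time: 29.38
position: [0.4375, 0.0925, 0.1281]
eef_rot: [2.221, 2.221, 0.001]
ft_force: [-3.3, -0.4, 6.7]
width: 0.0147
grip_force: 58.5
```

{"op": "arm_command", "data": {"deltas": "0 0 -5 0 0 0 1; 0 0 -15 0 0 0 1; 0 0 -30 0 0 0 1; 0 0 -55 0 0 0 1; 0 0 -85 0 0 0 1; 0 0 -110 0 0 0 1; 0 0 -117 0 0 0 1; 0 0 -117 0 0 0 1; 0 0 -117 0 0 0 1"}}

```text
time: 30.5
position: [0.4362, 0.0921, 0.2426]
eef_rot: [-2.22, -2.221, 0.004]
ft_force: [-0.0, -0.1, -4.4]
width: 0.0149
grip_force: 59.1
```

```bash
python3 - <<'E'
from h import *
s=ctrl.state(); print(s["position"],s["width"],s["ft_force"])
Rg=Rt(0); a=go(lane(0,.031,.24),Rg)
E
```

```text
[0.43618188 0.09209974 0.24264643] 0.014876004470529032 [-0.03158229 -0.13540364 -4.39790494]
delta [-424.2  166.8    2.5] [-0.14  0.07 25.91] |d| 456.0 |w| 26.0
```

{"op": "arm_command", "data": {"deltas": "-15 6 0 0 0 1 1; -45 18 0 0 0 3 1; -95 37 0 0 0 6 1; -145 57 0 0 0 9 1; -195 77 0 0 0 12 1; -245 97 0 0 0 15 1; -295 116 0 0 0 18 1; -345 136 0 0 0 21 1; -390 154 0 0 0 24 1; -415 163 1 0 0 25.5 1; -424 167 2 0 0 26 1; -424 167 2 0 0 26 1"}}

```text
time: 32.0
position: [0.6034, -0.3321, 0.2405]
eef_rot: [-2.663, -1.663, 0.003]
ft_force: [-0.3, 1.2, -4.1]
width: 0.0144
grip_force: 59.1
```

```bash
python3 - <<'E'
from h import *
s=ctrl.state(); print(s["position"],s["width"],s["ft_force"])
Rg=Rt(0); go(lane(0,.031,.099),Rg); report("side")
E
```

```text
[ 0.60337577 -0.33211303  0.24045684] 0.014377452516509667 [-0.33383897  1.24580042 -4.12812824]
delta [-1.000e-01  1.000e-01  1.415e+02] [-0.15  0.02 -0.14] |d| 141.0 |w| 0.0
side px 305 zmax 0.111 top u -0.005 v 0.189 all v [0.167 0.201] u [-0.024  0.014] bgr [223. 228. 232.]
side px 1705 zmax 0.132 top u -0.0 v -0.165 all v [-0.208 -0.031] u [-0.027  0.029] bgr [116. 223. 250.]
```

{"op": "arm_command", "data": {"deltas": "0 0 15 0 0 0 1; 0 0 45 0 0 0 1; 0 0 80 0 0 0 1; 0 0 110 0 0 0 1; 0 0 130 0 0 0 1; 0 0 136 0 0 0 1; 0 0 138 0 0 0 1; 0 0 139 0 0 0 1; 0 0 139 0 0 0 1; 0 0 139 0 0 0 1"}}

```text
time: 33.3
position: [0.6042, -0.332, 0.1033]
eef_rot: [2.664, 1.665, -0.001]
ft_force: [0.1, -1.1, -3.5]
width: 0.0144
grip_force: 59.1
```

{"op": "arm_command", "data": {"deltas": "0 0 1 0 0 0 1; 0 0 2 0 0 0 1; 0 0 2.5 0 0 0 1; 0 0 2.5 0 0 0 1; 0 0 2.5 0 0 0 1"}}

```text
time: 33.92
position: [0.6038, -0.3317, 0.1001]
eef_rot: [-2.664, -1.665, 0.001]
ft_force: [0.2, -0.4, -4.1]
width: 0.0144
grip_force: 59.1
```

{"op": "arm_command", "data": {"deltas": "0 0 1 0 0 0 1; 0 0 1.5 0 0 0 1; 0 0 1.5 0 0 0 1; 0 0 1.5 0 0 0 1"}}

```text
time: 34.42
position: [0.6039, -0.3317, 0.0986]
eef_rot: [-2.664, -1.665, 0.001]
ft_force: [-0.0, 0.6, -3.9]
width: 0.0143
grip_force: 59.1
```

{"op": "arm_command", "data": {"deltas": "0 0 1 0 0 0 1; 0 0 1.5 0 0 0 1; 0 0 1.5 0 0 0 1; 0 0 1.5 0 0 0 1"}}

```text
time: 34.92
position: [0.6042, -0.332, 0.0984]
eef_rot: [2.663, 1.664, -0.001]
ft_force: [-2.5, 1.2, 5.2]
width: 0.0142
grip_force: 60.1
```

{"op": "arm_command", "data": {"deltas": "0 0 1 0 0 0 1; 0 0 1.2 0 0 0 1; 0 0 1.2 0 0 0 1"}}

```text
time: 35.3
position: [0.6044, -0.3322, 0.0984]
eef_rot: [2.662, 1.664, 0.0]
ft_force: [-4.1, 2.5, 10.8]
width: 0.0142
grip_force: 60.7
```

{"op": "arm_command", "data": {"deltas": "0 0 -2 0 0 0 0.9; 0 0 -2 0 0 0 0.7; 0 0 -2 0 0 0 0.5; 0 0 -2 0 0 0 0.4; 0 0 -10 0 0 0 0.3; 0 0 -50 0 0 0 0.3; 0 0 -100 0 0 0 0.3; 0 0 -140 0 0 0 0.3; 0 0 -140 0 0 0 0.3; 0 0 -140 0 0 0 0.3"}}

```text
time: 36.55
position: [0.6039, -0.3317, 0.2358]
eef_rot: [-2.664, -1.665, 0.001]
ft_force: [-0.0, 0.9, -0.7]
width: 0.0598
grip_force: 0.0
```

```bash
python3 - <<'E'
from h import *
f=optics.grab_frame("side"); tins(cloud(f),"side")
f=optics.grab_frame("top"); tins(cloud(f),"top")
p,r=pose(); print(p)
Rg=Rt(0,np.array([1.,0.])); go(np.array([.443,.182,.25]),Rg)
E
```

```text
side tin 158 circ [0.445 0.178] 0.035 lid z 0.1204 knob [0.443 0.178 0.133] ztop 0.1352
top tin 212 circ [0.445 0.184] 0.032 lid z 0.1188 knob [0.446 0.182 0.133] ztop 0.136
[ 0.60326328 -0.33130949  0.23443325]
delta [ 391.2 -369.   -14.7] [-1.800e-01 -1.000e-02 -2.599e+01] |d| 538.0 |w| 26.0
```

{"op": "arm_command", "data": {"deltas": "30 -28 0 0 0 -2 0.3; 80 -75 -5 0 0 -6 0.3; 130 -122 -10 0 0 -10 0.3; 180 -170 -15 0 0 -14 0.3; 230 -217 -15 0 0 -17 0.3; 280 -264 -15 0 0 -20 0.3; 330 -311 -15 0 0 -23 0.3; 370 -349 -15 0 0 -25 0.3; 391 -369 -15 0 0 -26 0.3; 391 -369 -15 0 0 -26 0.3; 391 -369 -15 0 0 -26 0.3; 391 -369 -15 0 0 -26 0.3"}}

```text
time: 38.15
position: [0.4438, 0.1801, 0.2505]
eef_rot: [-2.223, -2.219, 0.003]
ft_force: [-0.0, 0.4, 0.5]
width: 0.0596
grip_force: 0.0
```

```bash
python3 - <<'E'
from h import *
p,r=pose(); print(p)
f,W=wcloud(); tins(W,"wrist")
report("top"); f=optics.grab_frame("side"); tins(cloud(f),"side")
Rg=Rt(0,np.array([1.,0.])); go(np.array([.444,.182,.125]),Rg)
E
```

```text
[0.44383408 0.18014789 0.25047189]
wrist tin 3778 circ [0.444 0.182] 0.032 lid z 0.1186 knob [0.443 0.183 0.132] ztop 0.1336
top px 133 zmax 0.113 top u -0.006 v 0.194 all v [0.174 0.213] u [-0.025  0.009] bgr [225. 230. 230.]
top px 278 zmax 0.105 top u -0.006 v 0.029 all v [0.   0.06] u [-0.037  0.023] bgr [241.5 243.  242. ]
top px 281 zmax 0.103 top u -0.004 v -0.05 all v [-0.078 -0.019] u [-0.031  0.029] bgr [239. 241. 241.]
top px 206 zmax 0.133 top u 0.002 v -0.126 all v [-0.144 -0.104] u [-0.022  0.021] bgr [135. 227. 244.]
top px 231 zmax 0.136 top u -0.002 v -0.181 all v [-0.202 -0.158] u [-0.023  0.022] bgr [196. 223. 245.]
side tin 158 circ [0.443 0.178] 0.035 lid z 0.12 knob [0.443 0.179 0.133] ztop 0.1363
delta [1.800e+00 1.000e-01 1.258e+02] [-0.06  0.03 -0.13] |d| 126.0 |w| 0.0
```

{"op": "arm_command", "data": {"deltas": "2 0 50 0 0 0 0.3; 2 0 100 0 0 0 0.3; 2 0 124.5 0 0 0 0.3; 2 0 124.5 0 0 0 0.3; 2 0 124.5 0 0 0 0.6; 2 0 124.5 0 0 0 0.8; 2 0 124.5 0 0 0 1; 2 0 124.5 0 0 0 1; 2 0 124.5 0 0 0 1; 2 0 124.5 0 0 0 1"}}

```text
time: 39.55
position: [0.4445, 0.1838, 0.1281]
eef_rot: [2.221, 2.221, 0.002]
ft_force: [-1.4, -0.6, 5.6]
width: 0.0141
grip_force: 58.6
```

{"op": "arm_command", "data": {"deltas": "0 0 -5 0 0 0 1; 0 0 -15 0 0 0 1; 0 0 -30 0 0 0 1; 0 0 -55 0 0 0 1; 0 0 -85 0 0 0 1; 0 0 -110 0 0 0 1; 0 0 -117 0 0 0 1; 0 0 -117 0 0 0 1; 0 0 -117 0 0 0 1"}}

```text
time: 40.67
position: [0.4429, 0.1832, 0.2424]
eef_rot: [-2.22, -2.221, 0.004]
ft_force: [-0.4, -0.5, -3.9]
width: 0.0135
grip_force: 58.8
```

```bash
python3 - <<'E'
from h import *
s=ctrl.state(); print(s["position"],s["width"],s["ft_force"])
Rg=Rt(0); a=go(lane(0,.113,.24),Rg)
E
```

```text
[0.44294714 0.1831818  0.24236062] 0.013514467260977577 [-0.39874951 -0.52484221 -3.89382177]
delta [-441.6  195.8    2.3] [-0.13  0.09 25.91] |d| 483.0 |w| 26.0
```

{"op": "arm_command", "data": {"deltas": "-15 7 0 0 0 1 1; -45 20 0 0 0 3 1; -95 42 0 0 0 6 1; -150 66 0 0 0 9 1; -205 91 0 0 0 12 1; -260 115 0 0 0 15 1; -315 140 0 0 0 18 1; -365 162 0 0 0 21 1; -408 181 0 0 0 24 1; -433 192 1 0 0 25.5 1; -441.5 196 2 0 0 26 1; -441.5 196 2 0 0 26 1"}}

```text
time: 42.18
position: [0.6391, -0.2584, 0.2403]
eef_rot: [-2.663, -1.663, 0.003]
ft_force: [-0.3, 0.4, -4.6]
width: 0.0137
grip_force: 58.9
```

```bash
python3 - <<'E'
from h import *
s=ctrl.state(); print(s["position"],s["width"],s["ft_force"])
Rg=Rt(0); go(lane(0,.113,.1005),Rg); report("side")
E
```

```text
[ 0.63906025 -0.25842683  0.24031992] 0.013651235483500664 [-0.30587292  0.37114418 -4.6343054 ]
delta [1.000e-01 1.000e-01 1.398e+02] [-0.15  0.04 -0.14] |d| 140.0 |w| 0.0
side px 207 zmax 0.105 top u 0.007 v 0.19 all v [0.167 0.201] u [-0.024  0.013] bgr [175. 183. 189.]
side px 2244 zmax 0.132 top u -0.0 v -0.165 all v [-0.208  0.049] u [-0.032  0.029] bgr [117. 226. 251.]
```

{"op": "arm_command", "data": {"deltas": "0 0 15 0 0 0 1; 0 0 45 0 0 0 1; 0 0 80 0 0 0 1; 0 0 110 0 0 0 1; 0 0 130 0 0 0 1; 0 0 137 0 0 0 1; 0 0 139 0 0 0 1; 0 0 140 0 0 0 1; 0 0 141 0 0 0 1; 0 0 141 0 0 0 1"}}

```text
time: 43.48
position: [0.6399, -0.2582, 0.1009]
eef_rot: [2.664, 1.665, -0.001]
ft_force: [0.7, -0.3, -3.2]
width: 0.0138
grip_force: 58.9
```

{"op": "arm_command", "data": {"deltas": "0 0 1 0 0 0 1; 0 0 1.5 0 0 0 1; 0 0 2 0 0 0 1; 0 0 2 0 0 0 1; 0 0 2 0 0 0 1"}}

```text
time: 44.1
position: [0.6396, -0.258, 0.0984]
eef_rot: [-2.664, -1.665, 0.001]
ft_force: [-0.4, -0.0, -2.5]
width: 0.0137
grip_force: 59.1
```

{"op": "arm_command", "data": {"deltas": "0 0 1 0 0 0 1; 0 0 1.2 0 0 0 1; 0 0 1.2 0 0 0 1"}}

```text
time: 44.48
position: [0.6398, -0.2583, 0.0983]
eef_rot: [2.663, 1.664, -0.001]
ft_force: [-3.1, 0.1, 5.0]
width: 0.0139
grip_force: 60.9
```

{"op": "arm_command", "data": {"deltas": "0 0 -0.5 0 0 0 0.9; 0 0 -0.5 0 0 0 0.7; 0 0 -0.5 0 0 0 0.5; 0 0 -0.5 0 0 0 0.4; 0 0 -10 0 0 0 0.3; 0 0 -50 0 0 0 0.3; 0 0 -100 0 0 0 0.3; 0 0 -150 0 0 0 0.3; 100 -120 -150 0 0 0 0.3; 150 -200 -150 0 0 0 0.3; 200 -220 -150 0 0 0 0.3; 200 -220 -150 0 0 0 0.3"}}

```text
time: 45.98
position: [0.5443, -0.0258, 0.2482]
eef_rot: [2.664, 1.664, 0.001]
ft_force: [0.5, 0.1, 0.2]
width: 0.0597
grip_force: 0.0
```

```bash
python3 - <<'E'
from h import *
print(pose()[0]); f,C=report("top"); report("side","pics/s9.png"); tins(C,"top")
g=cv2.imread("pics/s9.png")[130:400,180:400]; cv2.imwrite("pics/s9c.png",cv2.resize(g,None,fx=2.2,fy=2.2))
E
```

```text
[ 0.54425001 -0.02577264  0.24824885]
top px 133 zmax 0.111 top u -0.005 v 0.194 all v [0.174 0.213] u [-0.027  0.011] bgr [228. 232. 231.]
top px 273 zmax 0.105 top u 0.001 v 0.113 all v [0.084 0.143] u [-0.031  0.03 ] bgr [242. 243. 242.]
top px 278 zmax 0.105 top u -0.006 v 0.03 all v [0.001 0.06 ] u [-0.036  0.024] bgr [241. 243. 242.]
top px 285 zmax 0.104 top u -0.001 v -0.05 all v [-0.079 -0.019] u [-0.031  0.03 ] bgr [239.5 242.  241. ]
top px 205 zmax 0.131 top u -0.001 v -0.124 all v [-0.145 -0.104] u [-0.021  0.02 ] bgr [133. 227. 243.]
top px 231 zmax 0.134 top u 0.001 v -0.181 all v [-0.202 -0.159] u [-0.024  0.02 ] bgr [155.5 181.  242.5]
side px 3013 zmax 0.132 top u -0.0 v -0.164 all v [-0.208  0.192] u [-0.032  0.029] bgr [112. 219. 248.]
```

View pics/s9c.png

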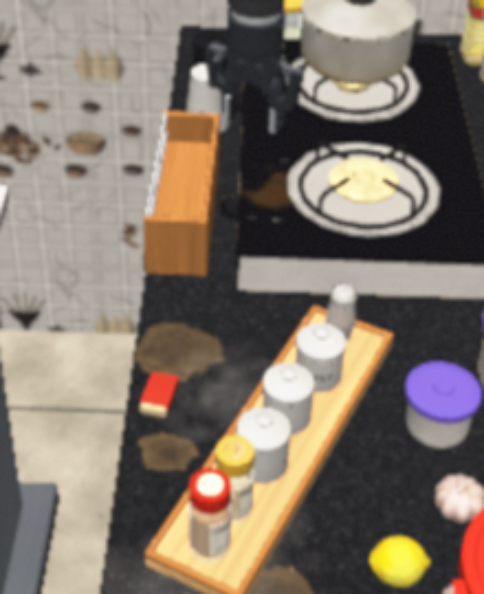

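All six stand in single file in the lane, from the red-cap jar at (210,515) to the shaker at (342,310). The shelf is empty, and the matchbox (159,393) and cup look untouched. Handing in.

```bash
python3 -c "
from cell import workorder; print(workorder.finish_job())"
```

```text
the job is handed in; nothing more can be done
None
```

I handed the job in at about 46 s: both jars, all three tins and the shaker stand upright in single file on the lane floor, and the matchbox and cup look unmoved in the last picture; the hand-in call returned no verdict.

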